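Wind a support jack up under a bracket with its crank

TASK

Put the loose crank on the square top end of the support jack's screw, right down on its shoulder, and wind it up (clockwise seen from above raises) until the jack's pad bears firmly against the steel foot under the bracket: clear resistance on the crank, about 20 to 50 degrees of turn past first touch, and no further. Then let go and leave the crank on the screw; do not push the jack's carriage directly and leave the other things on the bench alone.

Things in the scene. Friction and masses are not known exactly. Their poses are not given: they have to be found in the camera images.
- crank: loose balanced steel crank, 0.3 kg, standing on its hub. Origin: centre of the hub's underside, z up. Hub 36x36 mm, 36 mm high. A 14 mm wide arm (z 26 to 36 mm) runs along +x to an upright handle at x = 55 mm, and along -x to a round counterweight (radius 15 mm, centred at x = -43 mm, z 26 to 44 mm)
- crank_socket (a point): centre of the mouth of the hub's square socket, open below: 14.5 mm wide, 30 mm deep, sides parallel to the crank's x and y. Same point and axes as the crank's origin
- crank_boss (a point): middle of the rectangular boss on top of the hub, by which the crank is lifted: 24 mm (crank's x) by 16 mm (y), from z = 36 to 60 mm above the crank's origin; this point at 48 mm
- grip_mid (a point): middle of the crank's upright black handle: a freely spinning cylinder 19 mm in diameter and 46 mm high (z 38 to 84 mm in the crank's frame), 55 mm from the hub's axis; its axes spin with it
- jack: fixed screw jack. Origin on the bench under the vertical screw axis, z up. Base 80x150x14 mm, two guide rods, 80x40 mm yoke with its top at 173 mm. The screw turns stiffly (0.4 N m, about 7 N at the crank's handle), stays where it is left and raises the carriage 12 mm per turn clockwise seen from above (1.91 mm per rad)
- jack_axis (a point): point on the screw axis on top of its 28 mm wide shoulder, 177 mm above the bench: the socket's mouth lies here when the crank is fully down. Axes as the jack's
- square_top (a point): top of the screw's 13 mm square, which is 22 mm high; on it stands a round pilot, 11 mm in diameter, 6 mm high. The square's angle is not measured and differs each time: held level over the axis the crank goes 6 mm onto the pilot at any angle, but down the square only within about 6 degrees of it (repeats every 90 degrees), so turn it lightly pressed until it drops
- carriage: the jack's steel carriage, rides on the guide rods. Origin on the screw axis at its underside, axes as the jack's. An arm reaches to its -y side and carries the pad
- pad_top (a point): centre of the top of the unloaded pad, a 26 mm disc on the carriage's arm, 75 mm to -y of the screw axis. It sits on very stiff springs (120 N per mm): past first touch with the foot the load grows by about 200 N per rad of crank, and the push needed at the handle by about 7 N per rad
- under_foot (a point): point on the top of the jack's base, 14 mm above the bench, straight under the pad. Above the pad hangs a flat steel foot, 18 mm round, from a fixed grey bracket (about 134 mm high, its post 33 mm farther to the jack's -y side). The height of the foot's underside is not measured and differs each time: 101 to 109 mm above the bench
- lens_ring: bystander: small black round lens mount, 25 mm wide, 16 mm high; origin at its underside
- lens_cell: bystander: small white round lens mount, 22 mm wide, 22 mm high; origin at its underside
- loupe_1: bystander: black loupe, 38 mm wide, 36 mm high; origin at its underside

How it is judged:
On the way, in this order (a step that is already met when the one before it is completed fails the run):
1. the crank is fully down on the screw's square (z of crank_socket in the frame of jack_axis between -0.004 and 0.004 m and horizontal distance between crank_socket and jack_axis below 0.003 m and angle between the z axis of crank and the z axis of jack, either way round below 0.08 rad), for 0.2 s.
2. the pad bears firmly on the bracket's foot (60 to 200 N), with the crank still fully down (all of step 1 and contact force between carriage and anything else between 60 and 200 N), for 0.2 s.
At the end, for the whole second after the job is handed in: the pad presses on the bracket's foot with 60 to 200 N (0.5 to 1.7 mm, about 17 to 57 degrees of crank past first touch), and the crank stands at rest fully down on the screw (socket mouth within 4 mm of the shoulder in height and 3 mm of the axis, upright within 0.08 rad), released (all of step 2 and linear speed of crank below 0.01 m/s and angular speed of crank below 0.1 rad/s).
It fails at once if the jack is forced: the pad presses on the foot with more than 230 N (contact force between carriage and anything else above 230 N).
It fails at once if the robot pushes the jack's carriage or its pad directly (contact force between any of the arm, the fingers and carriage above 3 N).
It fails at once if another thing on the bench is moved by more than 20 mm (distance of any of lens_ring, lens_cell, loupe_1 from where it was at the start of the episode above 0.02 m).
It also fails if it takes over 72 s, if anything falls off the work surface, if the arm or the gripper's body presses on something with over 40 N, if the wrist force passes 120 N, or if a joint passes its speed limit or range.

ROBOT

A 7-joint arm with a two-finger parallel gripper is mounted at the origin on a cart in front of the work surface, level with it; the furniture and walls round the work are solid. World frame = base frame: x ahead of the robot, y to its left, z up, the work surface at z = 0. Lengths are in m, angles in rad, forces in N, time in s.
With the tool pointing down it reaches from about 0.35 to 0.9 m from the base axis. Payload 8.1 kg.
Tool frame: the origin (TCP) lies on the centre line of the jaws, within the pads' length; the fingertips stand 19 mm ahead of it and the grasp point (between the pads) is the TCP; z points along the fingers, y is the direction in which the jaws open and shut (so a half turn about z gives the same grasp; the last joint's range is limited). The gripper opens to 92 mm and grips with 3 to 60 N. Pads are 19 mm wide; open, the fingers measure 130 mm over their backs; the gripper's body (75 mm by 190 mm) begins 47 mm behind the grasp point.
Start: joints at [1.191, 0.434, 0.025, 1.573, -0.012, 1.134, -0.075], TCP at [0.171, -0.601, 0.246] pointing down, gripper open.
Joint ranges: [-2.62, 2.62], [-0.44, 2.09], [-1.27, 1.32], [0.08, 2.57], [-1.32, 4.46], [0.12, 2], [-2.74, 2.74]. Speed limits (rad/s): [2.22, 2.22, 3.01, 3.01, 3.14, 3.14, 3.14].

INTERFACE

Orientations are given as a rotation vector (axis times angle).
In Python, from cell import monitor, imaging, workorder, outline_of gives the robot as it stands.
- The arm moves only by the tool move_arm, never from a script. Its argument "series" is a list of rows, each a list of 6 numbers: the shift along the world's x, y, z in cm, then the turn, a rotation vector about the world's x, y, z in degrees. A call has 1 to 8 rows; each row shifts and turns the commanded pose from where the row before left it; what a row does not reach is not made up. A row lasts 1/10 s, in which the tool goes at most 50 mm and 8.59 degrees, less where a joint would pass 70% of its speed; a pose out of reach is approached as far as the arm can. A call with a gripper value outside its range is refused whole. "grip" is the opening, from 0 (shut) to 1 (fully open), set as the call begins (left out, the last holds). The fingers move at their own pace and stop on an object; "force" is the grip in N (left out, the last holds). Time passes only in rows, so rows that do not move let the fingers close. It gives the time, the measured TCP pose, the force and the opening at its end, in the units of the state.
- monitor.observe(): the state, without advancing time (a new reading comes with each control period).
- imaging.get_image(name): name is "scene" or "top" or "wrist"; returns a dict with "color" (400x640x3 uint8, red, green, blue), "fx", "fy", "cx", "cy" (pixels), "dist_coeffs" ([k1, k2, p1, p2, k3] as OpenCV has them; the pictures are not rectified), "rvec" (rotation vector, rad) and "tvec" (3), from world to camera coordinates, as OpenCV has them; the wrist camera has in their place "mount" (4x4, takes a point from camera to tool coordinates, whose origin is the TCP and whose axes are the flange's). Camera axes: x right, y down, z forward; pixel columns grow to the right and rows downward; lengths in m; the calibration is good to about 2 mm. A picture is of the moment at which its call begins: read the wrist's pose just before it. There is no depth.
- workorder.sign_off(): hands the job in, once; it reports no verdict.
Trained networks look in the newest picture that a camera, given by its name, has taken for a name from the list of things; names that differ only in an ending like _2 or _b are one class to them, and where a whole thing is asked for, a point or a joint stands for the part that bears it (a point fixed in the world has none). Each returns a list of dicts, best first, with "p" (0 to 1); they miss things now and then, are a little off and sometimes report something else, mostly with a low value. They report only what shows in the picture. A call takes as long as a camera call.
- outline_of(camera, thing): "mask" (400x640 bool, what is visible of it) and "rect" ([left, top, width, height] in pixels, round what is visible of it).
The state is a dict: "clock": time; "joints": joint angles; "dq": joint speeds; "joint_efforts": joint torques, N m; "position": TCP position; "ee_rot": TCP orientation; "force": force on the tool from outside, world axes, zero at the start; "ft_torque": the same for the moment, N m; "width": opening from 0.0 (shut) to 1.0 (fully open).
Only numpy, scipy, OpenCV 4.12 (cv2) and the standard library are available. Lean on these libraries where they do the work, as an engineer would, in place of code of your own. Each camera call takes 0.05 s, during which the arm holds its last target. There are 200 camera calls.

## Working session

There is one attempt and no reset: what is moved stays moved. The work goes in short steps, Python scripts to look and compute and a tool call to move; the robot and the scene stay as the last step left them, time stands still between calls to the robot, and variables do not carry over. Pictures are saved under pics/ and viewed, about 8 in all and at most 12, crops included, and the job is handed in when it is done.

Besides the shell and the picture viewer there is one more tool, called after ">>>" as name(argument=value, ...), one argument or row to a line, values as JSON. move_arm: Moves the arm, as the interface text tells. Its arguments: {"type":"object","properties":{"series":{"type":"array"},"grip":{"type":"number"},"force":{"type":"number"}},"required":["series"]}

```bash
mkdir -p pics; ls; cat > h.py <<'E'
import numpy as np, cv2
from cell import monitor, imaging, workorder, outline_of
def Rv(v): return cv2.Rodrigues(np.array(v,float))[0]
def cam(name):
    s=monitor.observe(); im=imaging.get_image(name)
    K=np.array([[im['fx'],0,im['cx']],[0,im['fy'],im['cy']],[0,0,1]]);d=np.array(im['dist_coeffs'],float)
    if 'mount' in im:
        T=np.eye(4);T[:3,:3]=Rv(s['ee_rot']);T[:3,3]=s['position'];M=np.linalg.inv(T@np.array(im['mount']))
        R,t=M[:3,:3],M[:3,3]
    else: R,t=Rv(im['rvec']),np.array(im['tvec'],float).ravel()
    return dict(im=im['color'],K=K,d=d,R=R,t=t)
def ray(c,uv):
    p=cv2.undistortPoints(np.array([[uv]],float),c['K'],c['d'])[0,0]
    v=c['R'].T@np.array([p[0],p[1],1]);return -c['R'].T@c['t'],v/np.linalg.norm(v)
def atz(c,uv,z):
    o,v=ray(c,uv);return o+v*(z-o[2])/v[2]
def tri(rs):
    A=sum(np.eye(3)-np.outer(v,v) for o,v in rs);b=sum((np.eye(3)-np.outer(v,v))@o for o,v in rs)
    x=np.linalg.solve(A,b);return x,[np.linalg.norm(np.cross(x-o,v)) for o,v in rs]
def proj(c,P): return cv2.projectPoints(np.array(P,float).reshape(-1,3),cv2.Rodrigues(c['R'])[0],c['t'],c['K'],c['d'])[0][:,0]
def save(c,n,crop=None,s=1):
    i=c['im'][:,:,::-1]
    if crop: x,y,w,h=crop;i=i[y:y+h,x:x+w]
    cv2.imwrite('pics/'+n,cv2.resize(i,None,fx=s,fy=s,interpolation=cv2.INTER_CUBIC))
E
python3 - <<'E'
from h import *
s=monitor.observe();print(s)
a=[]
for n in ['scene','top']:
    c=cam(n);a.append(c['im'][:,:,::-1])
    print(n,-c['R'].T@c['t'])
    for th in ['crank','grip_mid','crank_boss','jack','square_top','carriage','pad_top','lens_ring','lens_cell','loupe_1']:
        r=outline_of(n,th)
        print(th,[(round(q['p'],2),q['rect']) for q in r[:2]])
    save(c,n+'0.png',s=1.25)
E
```

```text
pics
{'clock': 0.0, 'joints': array([ 1.1914324 ,  0.43524132,  0.02494897,  1.57410827, -0.01160198,
        1.13399491, -0.07510282]), 'dq': array([ 8.76938923e-04,  1.72987827e-03, -5.54330157e-04, -3.14263134e-04,
        6.36594612e-04, -9.40857731e-05,  1.80345784e-04]), 'joint_efforts': array([-2.93683183e-05, -6.67851019e+01,  9.85009521e-01, -3.14454424e+01,
       -6.05704263e-02,  4.30386979e-02,  2.34615745e-04]), 'position': array([ 0.17060463, -0.60075608,  0.24492896]), 'ee_rot': array([-3.11001914e+00, -4.33056759e-01,  5.55311156e-04]), 'force': array([ 0.11773451, -0.6021184 , -0.02669746]), 'ft_torque': array([0.02889825, 0.03448868, 0.00858268]), 'width': 0.9993944873656867}
scene [0.37341221 0.39987028 0.83506422]
crank [(0.86, [310.4, 240.2, 54.7, 31.9])]
grip_mid []
crank_boss [(0.59, [312.6, 240.6, 53.7, 33.9])]
jack [(0.74, [282.5, 315.3, 13.8, 17.2]), (0.62, [312.5, 138.7, 60.4, 84.5])]
square_top [(0.6, [315.8, 140.2, 59.5, 84.1])]
carriage [(0.65, [321.5, 158.3, 39.1, 41.1])]
pad_top [(0.64, [319.1, 155.7, 46.4, 46.4])]
lens_ring [(0.43, [368.3, 221.6, 11.6, 19.2])]
lens_cell [(0.7, [283.7, 315.4, 12.4, 16.9]), (0.17, [311.1, 239.3, 54.7, 35.8])]
loupe_1 []
top [ 0.41812399 -0.14135645  0.98728661]
crank [(0.96, [270.0, 190.4, 41.4, 52.2])]
grip_mid [(0.6, [271.6, 192.8, 10.3, 15.4])]
crank_boss [(0.67, [272.6, 193.5, 38.6, 48.6]), (0.41, [220.7, 195.2, 12.9, 10.2])]
jack [(0.68, [334.1, 174.2, 58.7, 58.8])]
square_top [(0.58, [336.2, 175.0, 55.0, 60.3])]
carriage [(0.93, [340.8, 196.3, 51.4, 21.1])]
pad_top [(0.56, [338.2, 183.3, 53.4, 37.2])]
lens_ring [(0.62, [325.7, 241.8, 11.2, 8.2])]
lens_cell []
loupe_1 [(0.51, [366.2, 151.7, 11.2, 14.6])]
```

View pics/scene0.png

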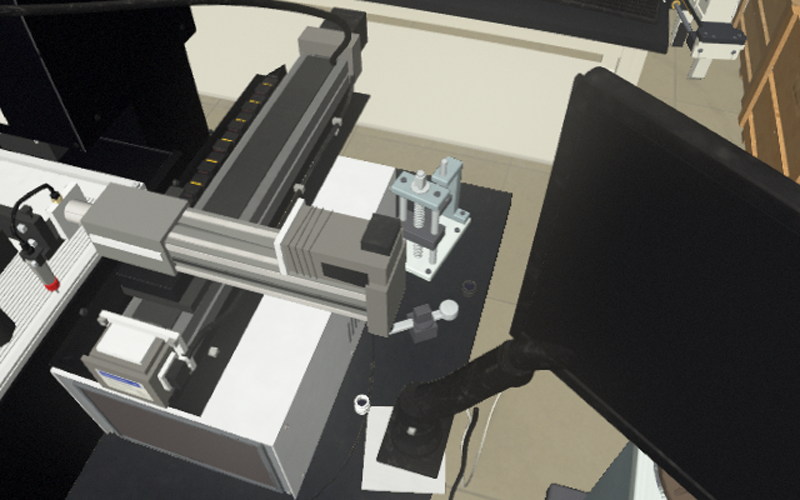

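View pics/top0.png

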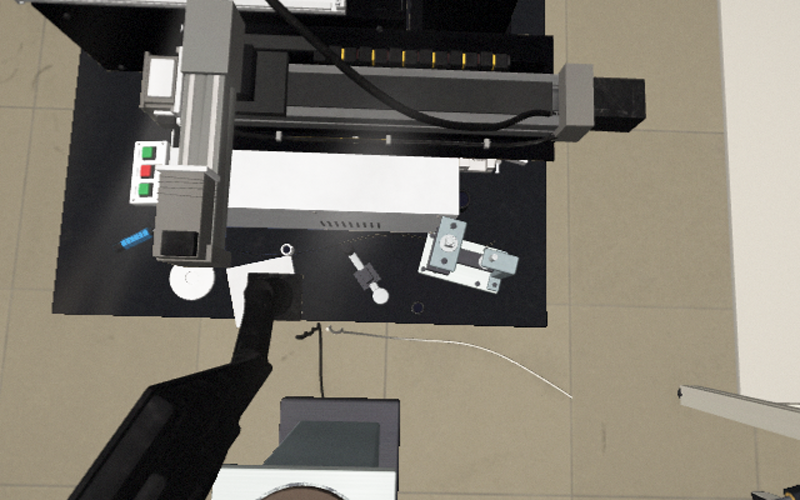

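Scene: jack at right of the white box (screw top at ~(336,141) px scene, ~(358,193) px top); crank with dark hub/boss at ~(294,220) px top, round counterweight at ~(304,237); monitor arm to the left of it, gantry head above-left.

```bash
python3 - <<'E'
from h import *
S=cam('scene');T=cam('top')
for n,a,b in [('screwtop',(336,139),(358.5,193)),('crankboss',(339,250),(294,219)),('cw',(360,248),(304,237))]:
    x,e=tri([ray(S,a),ray(T,b)]);print(n,x.round(4),np.round(e,4))
print('boss@.06',atz(T,(294,219),.06),'cw@.044',atz(T,(304,237),.044),'screw@.2',atz(T,(358.5,193),.2))
print('box corner',atz(T,(459/1.25,150/1.25),.1),atz(T,(459/1.25,210/1.25),.1),'bracket',atz(T,(500/1.25,258/1.25),.134))
for n,th in [('lens_ring',(418,308)),('cell',(287,249)),('monarm',(275,285)),('gantry',(185,250))]: print(n,atz(T,np.array(th)/1.25,0.02))
t=[cv2.resize(T['im'][170:260,260:420],None,fx=5,fy=5,interpolation=2)]
cv2.imwrite('pics/topz.png',t[0][:,:,::-1])
E
```

```text
screwtop [ 0.5324 -0.2251  0.202 ] [0.0006 0.0006]
crankboss [ 0.4902 -0.1012  0.0442] [0.0024 0.0024]
cw [ 0.4534 -0.1241  0.0332] [0.0008 0.0008]
boss@.06 [ 0.49131062 -0.10165288  0.06      ] cw@.044 [ 0.4537894  -0.12420893  0.044     ] screw@.2 [ 0.53211214 -0.22540503  0.2       ]
box corner [ 0.7049923 -0.2521012  0.1      ] [ 0.60042497 -0.25358435  0.1       ] bracket [ 0.51707824 -0.31654708  0.134     ]
lens_ring [ 0.43561723 -0.19250823  0.02      ]
cell [0.53494204 0.04665778 0.02      ]
monarm [0.46946498 0.06442214 0.02      ]
gantry [0.52753548 0.228416   0.02      ]
```

View pics/topz.png

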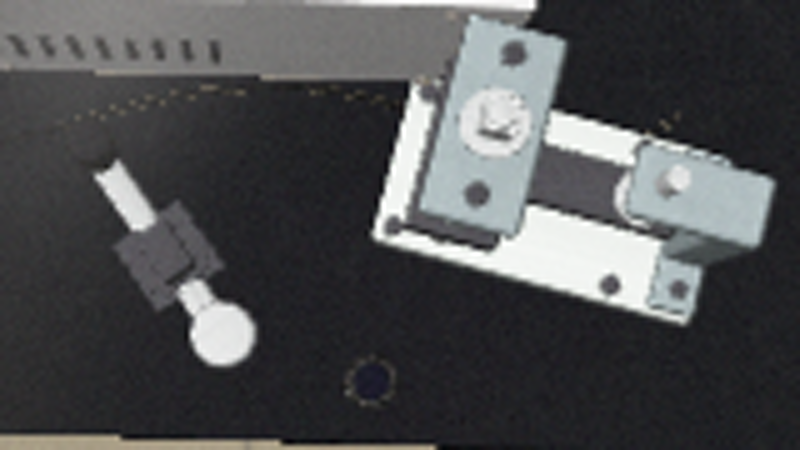

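Zoom: crank handle points up-left (black end ~(95,140)), hub/boss ~(170,252), counterweight (222,332); screw ~(497,125); bracket and foot right of it at ~(640,190). Before moving, I check how close the monitor is to the arm.

```bash
python3 - <<'E'
from h import *
S=cam('scene');T=cam('top')
f=lambda a,b:[np.round(q,3) for q in tri([ray(S,np.array(a)/1.25),ray(T,np.array(b)/1.25)])]
print('mon near corner',f((512,335),(268,370)),f((512,335),(235,440)))
print('mon top corner',f((578,75),(150,390)),f((600,68),(150,390)),f((578,75),(235,440)))
print('monitor base',f((440,440),(272,270)))
print('box top corner near jack',f((395,165),(459,210)), f((340,155),(459,152)))
print('gantry head',f((370,330),(225,262)))
g=lambda a,b:tri([ray(S,a),ray(T,b)])
# box front bottom edge
print(atz(T,(344,186),0.0),atz(T,(370,168),0.1))
E
```

```text
mon near corner [array([0.351, 0.021, 0.239]), array([0.008, 0.008])] [array([0.314, 0.049, 0.306]), array([0.049, 0.049])]
mon top corner [array([0.361, 0.03 , 0.584]), array([0., 0.])] [array([0.355, 0.027, 0.59 ]), array([0.007, 0.007])] [array([ 0.34 , -0.024,  0.553]), array([0.019, 0.019])]
monitor base [array([0.455, 0.072, 0.024]), array([0.04, 0.04])]
box top corner near jack [array([ 0.579, -0.242,  0.192]), array([0.003, 0.003])] [array([ 0.667, -0.242,  0.19 ]), array([0.006, 0.006])]
gantry head [array([0.493, 0.08 , 0.273]), array([0.009, 0.009])]
[ 0.57648606 -0.21260048  0.        ] [ 0.60062122 -0.25951088  0.1       ]
```

>>> move_arm(
  series=[
    [2.5,3,1.5,0,0,1],
    [2.5,3,1.5,0,0,1],
    [3,3,1.5,0,0,1],
    [3,3,1.5,0,0,1],
    [3,3,1.5,0,0,1],
    [3,3,1.5,0,0,1],
    [3,3,1,0,0,1],
    [3,3,1,0,0,0],
  ],
)

```text
clock: 2.1
position: [0.4018, -0.3599, 0.3566]
ee_rot: [3.078, 0.623, 0.001]
force: [0.2, -0.7, 0.3]
width: 0.996
```

>>> move_arm(
  series=[
    [3,3,0,0,0,0],
    [3,3,0,0,0,0],
    [3,3,0,0,0,0],
    [2,3,0,0,0,0],
    [0,0,0,0,0,0],
    [0,0,0,0,0,0],
  ],
)

```text
clock: 2.7
position: [0.5111, -0.2406, 0.3556]
ee_rot: [3.079, 0.626, -0.0]
force: [-0.8, -1.6, -0.5]
width: 1.0
```

```bash
python3 - <<'E'
from h import *
c=cam('wrist');s=monitor.observe();print(s['clock'],s['position'],s['ee_rot'],s['joints'].round(2))
print('cam',-c['R'].T@c['t'])
np.savez('w1.npz',**c)
for th in ['crank','crank_boss','square_top','jack','carriage','pad_top']:
    print(th,[(round(q['p'],2),q['rect']) for q in outline_of('wrist',th)[:2]])
print('pred',proj(c,[[.5323,-.2253,.205],[.4908,-.1015,.06],[.454,-.124,.044]]))
save(c,'w1.png',s=1.25)
E
```

```text
2.75 [ 0.51038482 -0.24186594  0.35569711] [ 3.07887702e+00  6.21855766e-01 -9.07914429e-04] [ 0.52  0.28 -0.22  1.53  0.06  1.34 -0.89]
cam [ 0.57886942 -0.21261226  0.4954293 ]
crank [(0.95, [199.3, 96.8, 50.9, 84.5])]
crank_boss [(0.89, [201.8, 98.7, 48.8, 80.6])]
square_top [(0.6, [282.4, 124.1, 105.0, 77.8])]
jack [(0.8, [284.0, 117.8, 105.1, 84.8])]
carriage [(0.7, [331.9, 161.4, 39.2, 27.4])]
pad_top [(0.57, [334.3, 160.1, 29.2, 30.9])]
pred [[314.09670234 168.09488459]
 [227.45994344 145.19617067]
 [236.83033584 172.00067517]]
```

View pics/w1.png

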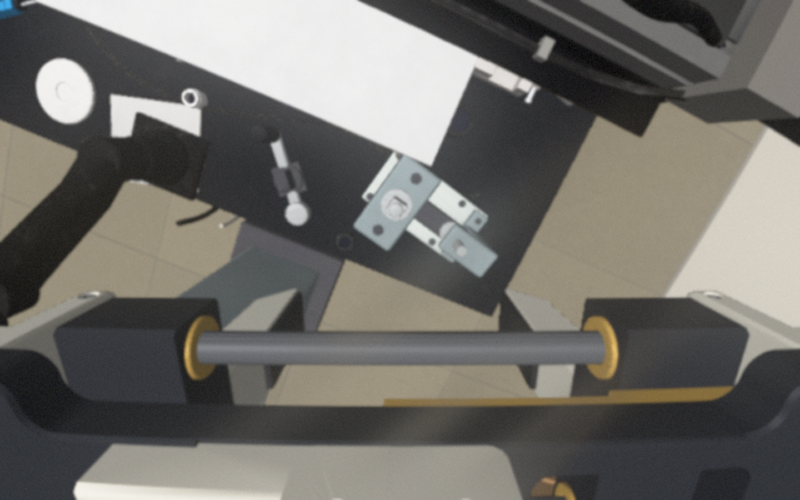

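Wrist view: screw pilot ~(317,162) px, crank boss ~(231,143), counterweight ~(238,171); agrees with estimates within ~4 mm. Now above the crank.

>>> move_arm(
  series=[
    [-0.5,4.5,0,0,0,0],
    [-0.5,4.5,0,0,0,0],
    [-0.5,4.2,-2,0,0,0],
    [-0.5,0.8,-4,0,0,0],
    [0,0,-4.4,0,0,0],
    [0,0,-4.4,0,0,0],
    [0,0,-3,0,0,0],
    [0,0,0,0,0,0],
  ],
)

```text
clock: 3.85
position: [0.488, -0.1014, 0.1744]
ee_rot: [-3.077, -0.621, 0.01]
force: [-0.5, 0.4, 0.6]
width: 0.997
```

>>> move_arm(
  series=[
    [0,0,0,0,0,0],
    [0,0,0,0,0,0],
  ],
)

```text
clock: 4.05
position: [0.4921, -0.1015, 0.1797]
ee_rot: [3.078, 0.622, 0.004]
force: [0.0, -0.1, 0.1]
width: 1.004
```

```bash
python3 - <<'E'
from h import *
c=cam('wrist');s=monitor.observe();print(s['clock'],s['position'],s['ee_rot'],s['joints'].round(2),s['force'])
np.savez('w2.npz',**c)
for th in ['crank','crank_boss','grip_mid']:
    print(th,[(round(q['p'],2),q['rect']) for q in outline_of('wrist',th)[:2]])
print('pred',proj(c,[[.4908,-.1015,.06],[.454,-.124,.044]]))
save(c,'w2.png',(160,150,320,240),2.4)
E
```

```text
4.1 [ 0.49211879 -0.10145752  0.1797163 ] [3.07822468 0.62166268 0.00500208] [ 0.34  0.33 -0.3   1.93  0.12  0.89 -1.2 ] [-0.38682476 -0.49855775  1.2164318 ]
crank [(0.89, [285.8, 130.4, 53.7, 121.2])]
crank_boss [(0.62, [286.5, 133.3, 55.5, 117.3])]
grip_mid [(0.8, [286.6, 131.5, 22.7, 28.2]), (0.27, [183.9, 86.2, 27.3, 20.0])]
pred [[319.08699853 202.9046998 ]
 [325.56317907 239.22161683]]
```

View pics/w2.png

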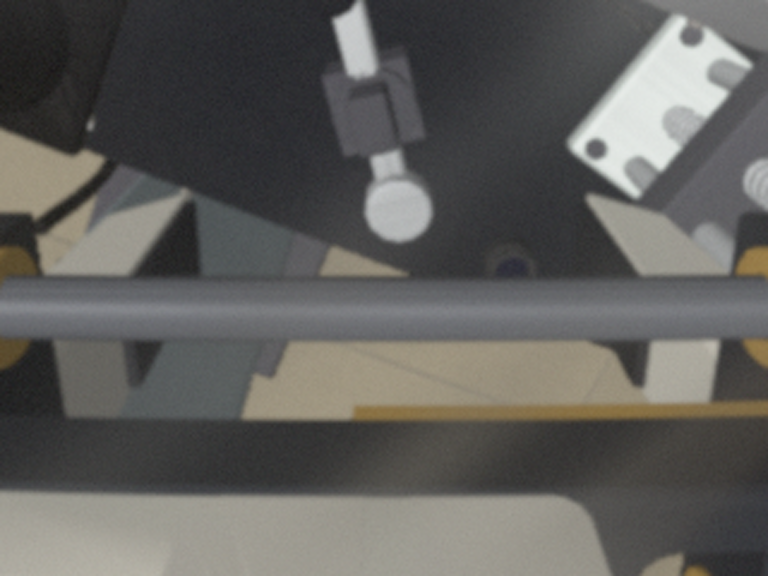

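```bash
python3 - <<'E'
from h import *
w1=dict(np.load('w1.npz'));w2=dict(np.load('w2.npz'));T=cam('top');S=cam('scene')
print(w2['K'][0,0],w2['d'])
b=(312.9,199.2);cw=(325.8,236.2)
print('boss',atz(w2,b,.06),'cw',atz(w2,cw,.044))
print('w1 boss',atz(w1,(231,142.5),.06),'cw',atz(w1,(237.6,171),.044))
print('tri cw w1w2T',tri([ray(w1,(237.6,171)),ray(w2,cw),ray(T,(304.4,236.4)),ray(S,(360,248))]))
print('tri boss',tri([ray(w1,(231,142.5)),ray(w2,b),ray(T,(293.8,219.8)),ray(S,(340,248))]))
s=cv2.resize(S['im'][225:285,300:380],None,fx=5,fy=5,interpolation=2)
t=cv2.resize(T['im'][185:245,260:340],None,fx=5,fy=5,interpolation=2)
w=cv2.resize(w2['im'][120:255,270:370],None,fx=4,fy=4,interpolation=2)
o=np.zeros((600,800,3),np.uint8);o[:300,:400]=s;o[300:,:400]=t;o[:540,400:]=w
cv2.imwrite('pics/m.png',o[:,:,::-1])
E
```

```text
294.74416948787155 [-0.04968642  0.          0.          0.          0.        ]
boss [ 0.49184691 -0.09493126  0.06      ] cw [ 0.45710536 -0.12293034  0.044     ]
w1 boss [ 0.49652992 -0.10508458  0.06      ] cw [ 0.45596187 -0.12460366  0.044     ]
tri cw w1w2T (array([ 0.45379565, -0.12392745,  0.03476884]), [np.float64(0.0011376434531519077), np.float64(0.0006476259308465357), np.float64(0.0019375149551760188), np.float64(0.001517462883101886)])
tri boss (array([ 0.48991902, -0.10036848,  0.04794923]), [np.float64(0.004513667581120125), np.float64(0.004610003261338246), np.float64(0.0006989755460445959), np.float64(0.004481368948476601)])
```

View pics/m.png

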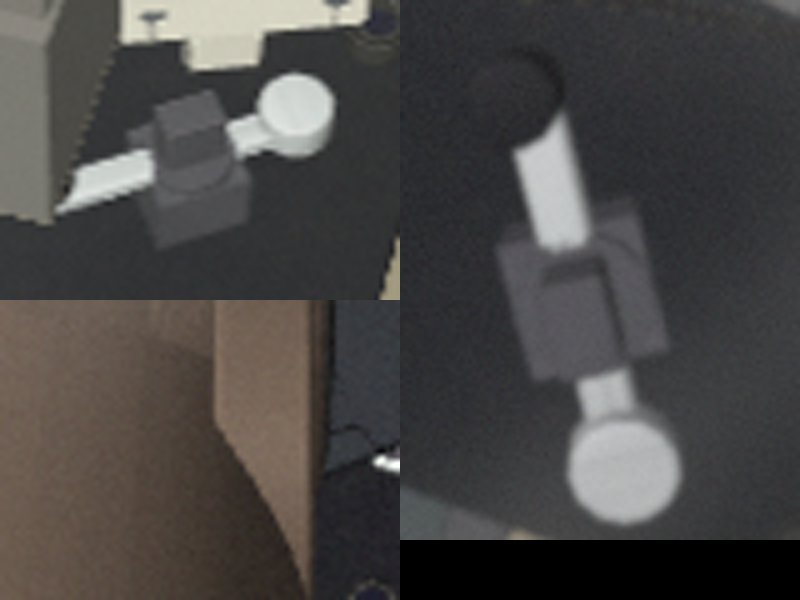

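```bash
python3 - <<'E'
from h import *
w1=dict(np.load('w1.npz'));w2=dict(np.load('w2.npz'));S=cam('scene')
for n,a,b,z in [('boss',(315.2,202),(338.4,248),.06),('cw',(326.2,237.3),(358.8,245.6),.044)]:
    print(n,atz(w2,a,z),atz(S,b,z),tri([ray(w2,a),ray(S,b)]))
print('handle',atz(w2,(300,144.5),.084))
print(monitor.observe()['position'],monitor.observe()['clock'])
E
```

```text
boss [ 0.49021094 -0.09788741  0.06      ] [ 0.48767792 -0.09513789  0.06      ] (array([ 0.48860898, -0.09850232,  0.05453146]), [np.float64(0.0001708623327553328), np.float64(0.0001708623327553489)])
cw [ 0.45616715 -0.12376992  0.044     ] [ 0.45495168 -0.12161277  0.044     ] (array([ 0.4551162 , -0.12417475,  0.04053725]), [np.float64(0.000310392668904033), np.float64(0.00031039266890403854)])
handle [ 0.53547966 -0.0664531   0.084     ]
[ 0.49101993 -0.10129578  0.17830115] 4.4
```

>>> move_arm(
  series=[
    [-0.2,0.3,0,0,0,5],
    [0,0,-3,0,0,0],
    [0,0,-3,0,0,0],
    [0,0,-2,0,0,0],
    [0,0,-1,0,0,0],
    [0,0,0,0,0,0],
    [0,0,0,0,0,0],
  ],
)

```text
clock: 5.1
position: [0.4893, -0.0982, 0.0884]
ee_rot: [3.049, 0.756, 0.001]
force: [1.1, 0.2, -0.1]
width: 1.003
```

>>> move_arm(
  series=[
    [0,0,-1,0,0,0],
    [0,0,-1,0,0,0],
    [0,0,-1,0,0,0],
    [0,0,0,0,0,0],
    [0,0,0,0,0,0],
  ],
)

```text
clock: 5.6
position: [0.4885, -0.0981, 0.0574]
ee_rot: [-3.049, -0.756, 0.001]
force: [-0.0, -0.6, -0.1]
width: 1.001
```

```bash
python3 - <<'E'
from h import *
c=cam('wrist');s=monitor.observe();print(s['clock'],s['position'],s['ee_rot'],s['joints'].round(2),s['force'])
save(c,'w3.png',(130,120,380,280),2)
E
```

```text
5.65 [ 0.48879424 -0.09815     0.05768354] [-3.04909473e+00 -7.56263491e-01  2.91108872e-04] [ 0.3   0.5  -0.27  2.05  0.23  0.61 -1.22] [ 0.59079043 -0.04445548 -0.49245247]
```

View pics/w3.png

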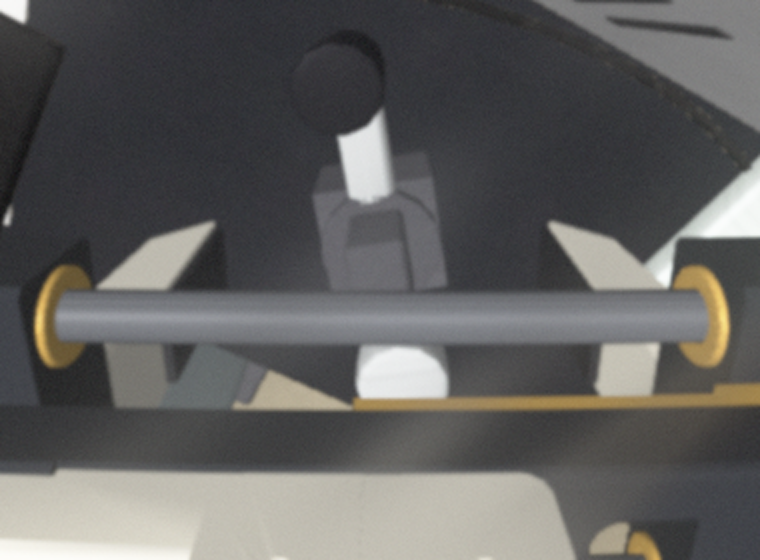

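Boss is centred between the open fingers (~(377,245) in the crop), handle and counterweight clear. Close.

>>> move_arm(
  series=[
    [0,0,0,0,0,0],
    [0,0,0,0,0,0],
    [0,0,0,0,0,0],
    [0,0,0,0,0,0],
    [0,0,0,0,0,0],
    [0,0,0,0,0,0],
    [0,0,0,0,0,0],
    [0,0,0,0,0,0],
  ],
  grip=0,
  force=40,
)

```text
clock: 6.45
position: [0.4888, -0.0982, 0.0577]
ee_rot: [3.049, 0.756, -0.0]
force: [-0.1, -0.1, 0.2]
width: 0.354
```

```bash
python3 - <<'E'
from h import *
c=cam('wrist');s=monitor.observe();print(s['clock'],s['position'],s['ee_rot'],s['width']*92,s['force'],s['ft_torque'])
np.savez('w4.npz',**c)
# expected handle top / cw if aligned and centred
R=Rv(s['ee_rot']);p=s['position'];x=R[:,0]
q=lambda d,z:[p[0]+x[0]*d,p[1]+x[1]*d,z]
print(np.degrees(np.arctan2(x[1],x[0])),proj(c,[q(.055,.084),q(0,.06),q(-.043,.044)]))
for th in ['crank','grip_mid']:
    print(th,[(round(q['p'],2),q['rect']) for q in outline_of('wrist',th)[:2]])
save(c,'w4.png',(130,120,380,280),2)
E
```

```text
6.5 [ 0.48878757 -0.09821135  0.05774038] [3.04922285e+00 7.56092755e-01 7.26466897e-05] 28.51814230939482 [-0.33838374 -0.47965237  0.28679386] [-0.01098668 -0.00087078  0.04675109]
27.852629829399618 [[318.82487251 166.92345209]
 [319.16376194 265.16849928]
 [319.31513018 315.62806918]]
crank [(0.6, [275.2, 131.4, 82.2, 187.4]), (0.28, [109.5, 34.6, 52.7, 42.0])]
grip_mid [(0.69, [274.3, 132.0, 46.1, 54.5])]
```

View pics/w4.png

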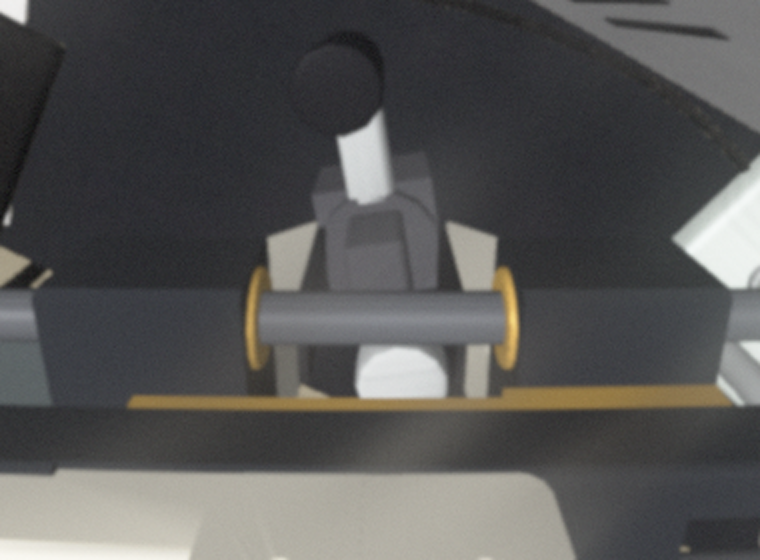

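>>> move_arm(
  series=[
    [0,0,0,0,0,0],
    [0,0,0,0,0,0],
    [0,0,0,0,0,0],
    [0,0,0,0,0,0],
    [0,0,0,0,0,0],
  ],
)

```text
clock: 7.1
position: [0.4887, -0.0982, 0.0577]
ee_rot: [3.049, 0.756, -0.0]
force: [-0.3, 0.2, 1.3]
width: 0.171
```

```bash
python3 - <<'E'
from h import *
c=cam('wrist');s=monitor.observe();print(s['clock'],s['position'],s['width']*92,s['force'],s['ft_torque'])
np.savez('w4.npz',**c)
R=Rv(s['ee_rot']);p=s['position'];x=R[:,0]
q=lambda d,z:[p[0]+x[0]*d,p[1]+x[1]*d,z]
print(np.degrees(np.arctan2(x[1],x[0])),proj(c,[q(.055,.084),q(0,.06),q(-.043,.044)]))
for th in ['crank','grip_mid']:
    print(th,[(round(q['p'],2),q['rect']) for q in outline_of('wrist',th)[:2]])
save(c,'w5.png',(130,120,380,280),2)
E
```

```text
7.15 [ 0.48868856 -0.09822075  0.05771722] 15.806401563005764 [-1.20193152 -0.20290243 -0.33961466] [-0.04519728  0.14455866  0.0255531 ]
27.855956049889702 [[318.77698359 167.05000145]
 [319.14226235 265.26199683]
 [319.30614005 315.70244655]]
crank [(0.57, [289.6, 128.2, 63.0, 192.1])]
grip_mid [(0.95, [296.2, 128.6, 46.7, 54.5])]
```

View pics/w5.png

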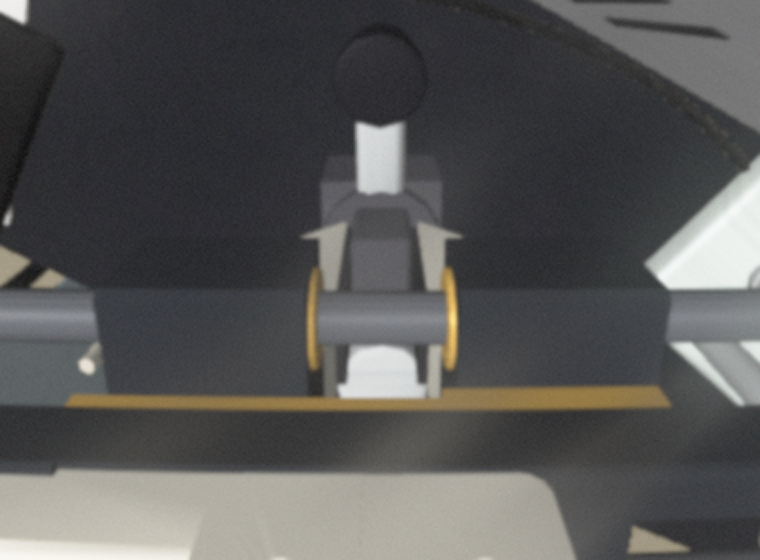

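>>> move_arm(
  series=[
    [0,0,0.5,0,0,0],
    [0,0,2,0,0,0],
    [0,0,4,0,0,0],
    [0,0,4.5,0,0,0],
    [0,0,4.5,0,0,0],
    [0,0,4.5,0,0,0],
    [0,0,4,0,0,0],
    [0,0,0,0,0,0],
  ],
  force=50,
)

```text
clock: 8.05
position: [0.4912, -0.0982, 0.3034]
ee_rot: [3.046, 0.755, 0.014]
force: [0.9, -0.2, -3.3]
width: 0.166
```

```bash
python3 - <<'E'
from h import *
w=dict(np.load('w4.npz'))
p=np.array([.48869,-.09822]);a=np.radians(27.86);x=np.array([np.cos(a),np.sin(a)])
def along(uv,z): q=atz(w,uv,z)[:2]-p; return q@x*1000, np.cross(x,q)*1000
print('handle top -55', along((320,157.3),.084))
print('boss front edge -12', along((320,238.5),.06))
print('hub front top edge -18', along((320,211),.036))
s=monitor.observe();print(s['clock'],s['position'],s['width']*92,s['force'],s['ft_torque'],s['joints'].round(2))
c=cam('wrist');np.savez('w5.npz',**c)
print(outline_of('wrist','grip_mid')[0]['rect'])
t=cam('top')
print([ (q['p'],q['rect']) for q in outline_of('top','square_top')])
np.savez('t5.npz',**t)
E
```

```text
handle top -55 (np.float64(58.77592072499735), np.float64(-0.4765375489542423))
boss front edge -12 (np.float64(14.96605176014109), np.float64(-0.43866350177504226))
hub front top edge -18 (np.float64(21.845965973603565), np.float64(-0.38066774892820887))
8.05 [ 0.491226   -0.09816953  0.30335837] 15.242877771348256 [ 0.902437   -0.21229219 -3.33197459] [-0.02537623 -0.07719589 -0.00913952] [ 0.38  0.21 -0.34  1.77  0.08  1.17 -1.07]
[294.2, 128.7, 51.6, 53.8]
[(0.61, [334.9, 177.4, 57.6, 57.7])]<stdin>:4: DeprecationWarning: Arrays of 2-dimensional vectors are deprecated. Use arrays of 3-dimensional vectors instead. (deprecated in NumPy 2.0)
```

>>> move_arm(
  series=[
    [0.2,-1,0,0,0,8],
    [0.2,-1,0,0,0,8],
    [0.2,-1,0,0,0,8],
    [0.2,-1,0,0,0,8],
    [0.2,-1,0,0,0,8],
    [0.2,-1,0,0,0,8],
    [0.2,-1,0,0,0,8],
    [0,0,0,0,0,8],
  ],
)

```text
clock: 9.05
position: [0.5018, -0.1698, 0.2953]
ee_rot: [-2.178, -2.259, 0.003]
force: [0.2, 1.0, -4.6]
width: 0.17
```

>>> move_arm(
  series=[
    [0,0,0,0,0,8],
    [0,0,0,0,0,8],
    [0,0,0,0,0,8],
    [0,0,0,0,0,8],
    [0,0,0,0,0,8],
    [0,0,0,0,0,8],
    [0,0,0,0,0,8],
    [0,0,0,0,0,8],
  ],
)

```text
clock: 9.85
position: [0.5017, -0.1681, 0.2956]
ee_rot: [-0.647, -3.07, -0.001]
force: [-0.9, -0.7, -4.2]
width: 0.171
```

>>> move_arm(
  series=[
    [0,0,0,0,0,8],
    [0,0,0,0,0,8],
    [0,0,0,0,0,8],
    [0,0,0,0,0,8],
    [0,0,0,0,0,8],
    [0,0,0,0,0,8],
    [0,0,0,0,0,4],
    [0,0,0,0,0,0],
  ],
)

```text
clock: 10.65
position: [0.5018, -0.1682, 0.2958]
ee_rot: [0.757, -3.046, -0.004]
force: [0.3, 0.7, -3.4]
width: 0.171
```

>>> move_arm(
  series=[
    [0,0,0,0,0,0],
    [0,0,0,0,0,0],
  ],
)

```text
clock: 10.85
position: [0.5024, -0.1682, 0.297]
ee_rot: [0.753, -3.049, -0.001]
force: [-0.3, 0.4, -4.5]
width: 0.164
```

```bash
python3 - <<'E'
from h import *
c=cam('wrist');s=monitor.observe();print(s['clock'],s['position'],s['ee_rot'],s['joints'].round(2),s['force'])
np.savez('w6.npz',**c)
print('pred',proj(c,[[.5323,-.2253,.205]]))
x,y=proj(c,[[.5323,-.2253,.205]])[0]
R=Rv(s['ee_rot'])
print('yaw',np.degrees(np.arctan2(R[1,0],R[0,0])),R[:,2])
x0=int(np.clip(x-80,0,480));y0=int(np.clip(y-60,0,280));print(x0,y0)
save(c,'w6.png',(x0,y0,160,120),5)
E
```

```text
10.9 [ 0.5025972  -0.16813708  0.29731228] [ 7.54118961e-01 -3.04913137e+00 -7.39507496e-04] [ 0.87  0.36 -0.86  1.68  0.29  1.24  2.  ] [-0.32405551 -0.23568505 -2.85244811]
pred [[243.18005642 210.20109311]]
yaw -152.21645142612292 [-6.85730770e-04  3.15464337e-04 -9.99999715e-01]
163 150
```

View pics/w6.png

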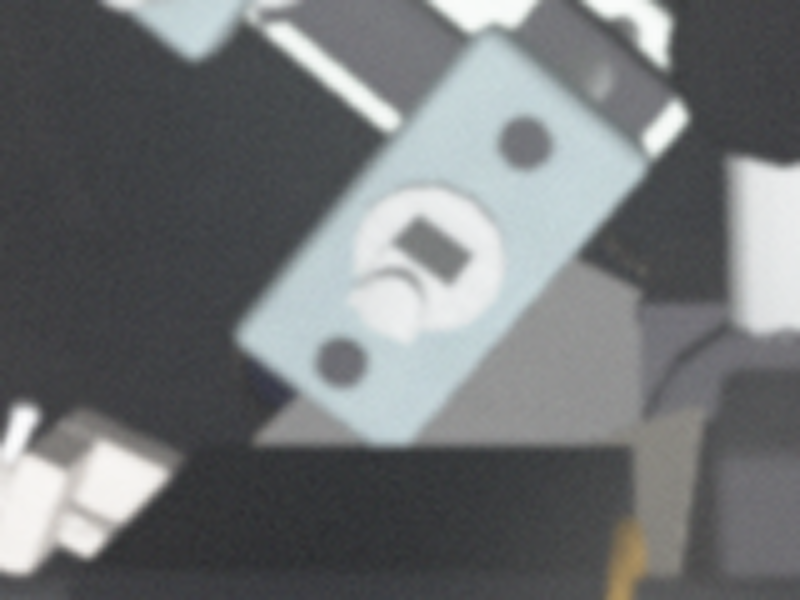

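```bash
python3 - <<'E'
from h import *
w=dict(np.load('w6.npz'));w1=dict(np.load('w1.npz'))
f=lambda u,z: atz(w,(163+u[0]/5,150+u[1]/5),z)
print('shoulder',f((430,258),.177),'sq',f((399,289),.199))
print('diam',np.linalg.norm(f((352,258),.177)-f((505,258),.177)))
a=f((395,240),.199);b=f((448,283),.199);print('top edge',np.linalg.norm(b-a),np.degrees(np.arctan2(*(b-a)[1::-1]))%90)
a2=f((420,215),.177);b2=f((472,255),.177);print('bot edge',np.linalg.norm(b2-a2),np.degrees(np.arctan2(*(b2-a2)[1::-1]))%90)
# square face centre is 6.5mm from axis, on normal
m=(a+b)/2;m2=(a2+b2)/2;print('face mids',m,m2)
for q,d in((m,b-a),(m2,b2-a2)):
    n=np.cross(d/np.linalg.norm(d),[0,0,1]);print(q+n*.0065,q-n*.0065)
# handle/crank in same camera
y=f((490,30),.173);z=f((240,340),.173);print('yoke edge dir',np.degrees(np.arctan2(*(y-z)[1::-1])), np.linalg.norm(y-z))
s=monitor.observe();R=Rv(s['ee_rot']);x=R[:2,0];p=s['position'][:2];print('pos',s['position'],'crank axis',p+x*.0035)
g=outline_of('wrist','grip_mid');
w7=cam('wrist');g=outline_of('wrist','grip_mid');print([(q['p'],q['rect']) for q in g])
save(w1,'w1z.png',(277,122,80,80),7)
E
```

```text
shoulder [ 0.5335314  -0.22658736  0.177     ] sq [ 0.53292705 -0.22702426  0.199     ]
diam 0.028268619993874672
top edge 0.01132602469706768 76.17603415012262
bot edge 0.011826050345250626 78.00025311346802
face mids [ 0.52671482 -0.22558438  0.199     ] [ 0.52816701 -0.22575184  0.177     ]
[ 0.53302654 -0.22713748  0.199     ] [ 0.52040309 -0.22403127  0.199     ]
[ 0.53452498 -0.22710324  0.177     ] [ 0.52180905 -0.22440044  0.177     ]
yoke edge dir 166.76102967207711 0.07762327717975695
pos [ 0.5025972  -0.16813708  0.29731228] crank axis [ 0.4995007  -0.16976854]
[(0.65, [296.9, 131.0, 42.9, 50.8])]
```

View pics/w1z.png

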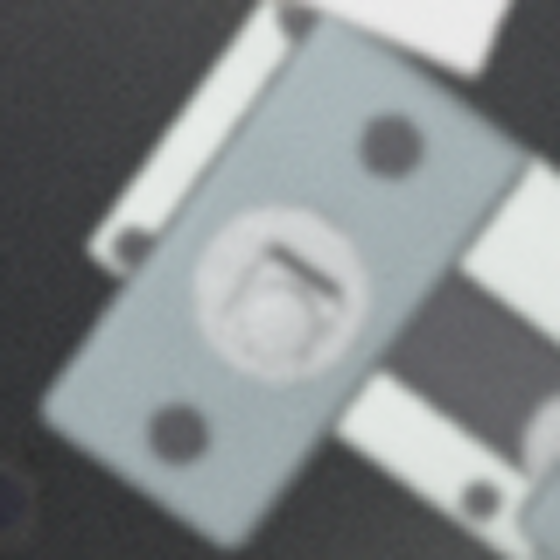

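Clear: shoulder centre, square face and pilot all give axis (0.533,-0.227), square angle ≈77° mod 90. Crank axis sits 3.5 mm ahead of the TCP. Move over, turned −41°.

>>> move_arm(
  series=[
    [0.7,-1,0,0,0,-8],
    [0.7,-1.2,0,0,0,-8],
    [0.7,-1.2,0,0,0,-8],
    [0.7,-1.2,0,0,0,-8],
    [0.6,-1.4,0,0,0,-8],
    [0,0,0,0,0,-1],
    [0,0,0,0,0,0],
    [0,0,0,0,0,0],
  ],
)

```text
clock: 11.85
position: [0.5366, -0.2271, 0.2978]
ee_rot: [-0.354, -3.121, -0.001]
force: [-0.8, 0.3, -3.4]
width: 0.171
```

```bash
cat > st.py <<'E'
from h import *
s=monitor.observe();R=Rv(s['ee_rot']);x=R[:2,0]
print('t',s['clock'],'pos',s['position'].round(4),'yaw',round(np.degrees(np.arctan2(x[1],x[0])),1),'crank',(s['position'][:2]+.0035*x).round(4),'bottom',(s['position'][2]-.0577).round(4),'tilt',R[:2,2].round(4),'q',s['joints'].round(2),'F',s['force'].round(1),'T',s['ft_torque'].round(2),'w',round(s['width']*92,1))
E
python3 st.py
```

```text
t 11.85 pos [ 0.5366 -0.2271  0.2978] yaw 167.1 crank [ 0.5332 -0.2263] bottom 0.2401 tilt [-0.0002  0.0005] q [ 0.78  0.41 -0.67  1.56  0.26  1.26  1.42] F [-0.8  0.3 -3.4] T [ 0.12 -0.17  0.03] w 15.7
```

>>> move_arm(
  series=[
    [0,-0.06,-1,0,0,0],
    [0,0,-1,0,0,0],
    [0,0,-0.8,0,0,0],
    [0,0,-0.4,0,0,0],
    [0,0,-0.3,0,0,0],
    [0,0,-0.2,0,0,0],
    [0,0,0,0,0,0],
    [0,0,0,0,0,0],
  ],
)

```text
clock: 12.65
position: [0.537, -0.2288, 0.261]
ee_rot: [0.359, 3.121, -0.0]
force: [0.0, 0.3, -5.0]
width: 0.17
```

```bash
python3 st.py
```

```text
t 12.65 pos [ 0.537  -0.2288  0.261 ] yaw 166.9 crank [ 0.5335 -0.228 ] bottom 0.2033 tilt [ 0.0004 -0.0001] q [ 0.78  0.44 -0.66  1.62  0.28  1.19  1.39] F [ 0.   0.3 -5. ] T [ 0.01 -0.18 -0.01] w 15.6
```

>>> move_arm(
  series=[
    [0,0.07,0,0,0,0],
    [0,0,-0.2,0,0,0],
    [0,0,-0.2,0,0,0],
    [0,0,-0.2,0,0,0],
    [0,0,0,0,0,0],
    [0,0,0,0,0,0],
  ],
)

```text
clock: 13.25
position: [0.5365, -0.2281, 0.2545]
ee_rot: [-0.36, -3.12, -0.0]
force: [-0.3, 0.5, -4.2]
width: 0.169
```

```bash
python3 st.py
```

```text
t 13.25 pos [ 0.5365 -0.2281  0.2545] yaw 166.9 crank [ 0.5331 -0.2273] bottom 0.1968 tilt [-0.0006  0.0002] q [ 0.77  0.44 -0.66  1.63  0.29  1.17  1.39] F [-0.3  0.5 -4.2] T [0.12 0.04 0.  ] w 15.6
```

Bottom already 2 mm below the square's top with no force: it is entering. Continue.

>>> move_arm(
  series=[
    [0,0,-0.3,0,0,0],
    [0,0,-0.3,0,0,0],
    [0,0,-0.3,0,0,0],
    [0,0,-0.3,0,0,0],
    [0,0,-0.3,0,0,0],
    [0,0,-0.2,0,0,0],
    [0,0,0,0,0,0],
    [0,0,0,0,0,0],
  ],
)

```text
clock: 14.05
position: [0.5366, -0.2281, 0.2374]
ee_rot: [-0.36, -3.12, -0.0]
force: [-2.1, 0.6, -5.4]
width: 0.169
```

```bash
python3 st.py
```

```text
t 14.05 pos [ 0.5366 -0.2281  0.2374] yaw 166.9 crank [ 0.5331 -0.2273] bottom 0.1797 tilt [-0.0006  0.0003] q [ 0.77  0.46 -0.65  1.65  0.3   1.14  1.38] F [-2.1  0.6 -5.4] T [ 0.21  0.46 -0.02] w 15.6
```

>>> move_arm(
  series=[
    [0,0,-0.15,0,0,0],
    [0,0,-0.15,0,0,0],
    [0,0,0,0,0,0],
    [0,0,0,0,0,0],
  ],
)

```text
clock: 14.45
position: [0.5366, -0.2281, 0.2347]
ee_rot: [-0.359, -3.121, -0.0]
force: [-4.6, 0.1, -1.2]
width: 0.167
```

```bash
python3 st.py
```

```text
t 14.45 pos [ 0.5366 -0.2281  0.2347] yaw 166.9 crank [ 0.5332 -0.2273] bottom 0.177 tilt [-0.0003  0.    ] q [ 0.77  0.46 -0.65  1.65  0.3   1.13  1.38] F [-4.6  0.1 -1.2] T [0.33 0.87 0.01] w 15.4
```

>>> move_arm(
  series=[
    [0,0,0,0,0,0],
    [0,0,0,0,0,0],
    [0,0,0,0,0,0],
    [-0.35,0.1,0.05,0,0,0],
    [0,0,0,0,0,0],
  ],
  grip=0.4,
)

```text
clock: 14.95
position: [0.5332, -0.227, 0.2355]
ee_rot: [0.359, 3.121, -0.0]
force: [0.0, -1.2, -0.2]
width: 0.4
```

>>> move_arm(
  series=[
    [0,0,0,0,0,0],
    [0,0,0,0,0,0],
    [0,0,0,0,0,0],
    [0,0,0,0,0,0],
    [0,0,0,0,0,0],
  ],
  grip=0,
  force=60,
)

```text
clock: 15.45
position: [0.5333, -0.2272, 0.2353]
ee_rot: [0.36, 3.121, 0.0]
force: [-0.1, 0.4, 0.9]
width: 0.171
```

```bash
python3 st.py; python3 - <<'E'
from h import *
c=cam('wrist')
print([(round(q['p'],2),q['rect']) for q in outline_of('wrist','grip_mid')])
S=cam('scene');np.savez('s8.npz',**S);np.savez('w8.npz',**c)
a=cv2.resize(S['im'][130:225,300:380],None,fx=5,fy=5,interpolation=2)
b=cv2.resize(c['im'],None,fx=.625,fy=.625)
o=np.zeros((475,800,3),np.uint8);o[:,:400]=a;o[:250,400:]=b;cv2.imwrite('pics/m8.png',o[:,:,::-1])
E
```

```text
t 15.45 pos [ 0.5333 -0.2272  0.2353] yaw 166.9 crank [ 0.5299 -0.2264] bottom 0.1776 tilt [ 0.0001 -0.    ] q [ 0.77  0.45 -0.66  1.66  0.3   1.13  1.38] F [-0.1  0.4  0.9] T [ 0.04 -0.07 -0.  ] w 15.7
[(0.86, [295.9, 136.9, 50.8, 53.1])]
```

View pics/m8.png

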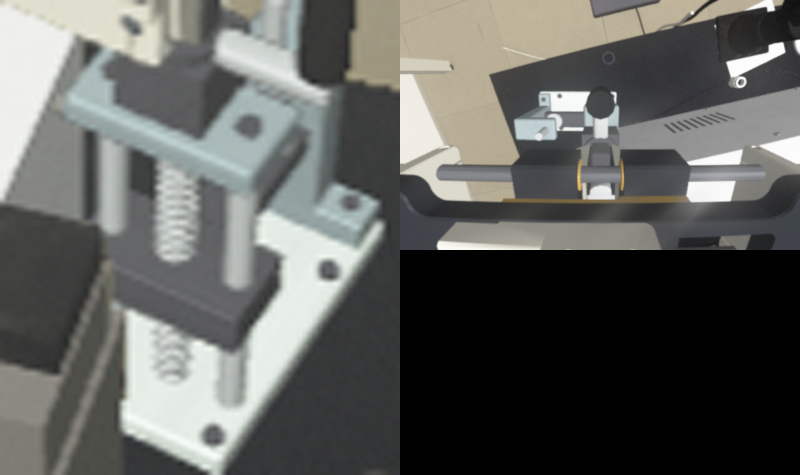

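Crank seated on shoulder, forces near zero; carriage is mid-low on the screw with the handle clear. Quick estimate of the remaining gap from stored views, then wind.

```bash
python3 - <<'E'
from h import *
w1=dict(np.load('w1.npz'));T=dict(np.load('t5.npz'));S=dict(np.load('s8.npz'))
A=np.array([.5333,-.227]);a=np.radians(-13.2);ey=np.array([-np.sin(a),np.cos(a)])
for c,uv in((T,(384,208)),(w1,(352.4,184.9))):
    print([(z,round((atz(c,uv,z)[:2]-A)@ey*1000,1)) for z in (.06,.07,.08,.09,.1)], 'want -62')
# scene: carriage top corner near (235,330 in 5x crop) ; front-right vertical edge
ex=np.array([np.cos(a),np.sin(a)])
uv=(300+235/5,130+322/5)
for z in (.06,.065,.07,.075,.08,.085,.09):
    q=atz(S,uv,z)[:2]-A; print(z,(q@ex*1000).round(1),(q@ey*1000).round(1))
E
```

```text
[(0.06, np.float64(-70.6)), (0.07, np.float64(-69.2)), (0.08, np.float64(-67.9)), (0.09, np.float64(-66.5)), (0.1, np.float64(-65.1))] want -62
[(0.06, np.float64(-71.8)), (0.07, np.float64(-69.6)), (0.08, np.float64(-67.4)), (0.09, np.float64(-65.2)), (0.1, np.float64(-62.9))] want -62
0.06 -28.3 -1.3
0.065 -30.0 2.4
0.07 -31.8 6.1
0.075 -33.5 9.8
0.08 -35.3 13.5
0.085 -37.0 17.3
0.09 -38.8 21.0
```

>>> move_arm(
  series=[
    [0,0,0,0,0,-4],
    [0,0,0,0,0,-7],
    [0,0,0,0,0,-7],
    [0,0,0,0,0,-7],
    [0,0,0,0,0,-7],
    [0,0,0,0,0,0],
  ],
)

```text
clock: 16.2
position: [0.5331, -0.2265, 0.2352]
ee_rot: [-1.207, -2.9, -0.0]
force: [-1.4, 1.7, 2.1]
width: 0.169
```

```bash
python3 st.py
```

```text
t 16.2 pos [ 0.5331 -0.2265  0.2352] yaw 134.8 crank [ 0.5306 -0.224 ] bottom 0.1775 tilt [-0.0006  0.0003] q [ 0.69  0.43 -0.53  1.67  0.23  1.11  0.88] F [-1.4  1.7  2.1] T [0.44 0.21 0.09] w 15.6
```

>>> move_arm(
  series=[
    [0,0,0,0,0,-7],
    [0,0,0,0,0,-7],
    [0,0,0,0,0,-7],
    [0,0,0,0,0,-7],
  ],
)

```text
clock: 16.6
position: [0.5333, -0.2265, 0.2352]
ee_rot: [-1.871, -2.523, -0.001]
force: [-1.4, 0.6, 0.9]
width: 0.168
```

```bash
python3 st.py
```

```text
t 16.6 pos [ 0.5333 -0.2265  0.2352] yaw 106.9 crank [ 0.5322 -0.2231] bottom 0.1775 tilt [-0.0003  0.0006] q [ 0.61  0.41 -0.42  1.67  0.18  1.1   0.44] F [-1.4  0.6  0.9] T [0.46 0.15 0.38] w 15.5
```

>>> move_arm(
  series=[
    [0,0,0,0,0,-7],
    [0,0,0,0,0,-7],
    [0,0,0,0,0,-7],
    [0,0,0,0,0,-7],
  ],
)

```text
clock: 17.0
position: [0.5335, -0.2265, 0.2352]
ee_rot: [-2.426, -1.995, -0.001]
force: [-0.9, 2.0, 0.1]
width: 0.169
```

```bash
python3 st.py; python3 - <<'E'
from h import *
c=cam('wrist');g=outline_of('wrist','grip_mid');print([(round(q['p'],2),q['rect']) for q in g])
E
```

```text
t 17.0 pos [ 0.5335 -0.2265  0.2352] yaw 78.9 crank [ 0.5341 -0.223 ] bottom 0.1775 tilt [0.0001 0.0005] q [ 0.54  0.39 -0.31  1.68  0.13  1.09 -0.01] F [-0.9  2.   0.1] T [ 0.4  -0.1   0.38] w 15.5
[(0.9, [294.0, 135.3, 48.1, 53.3])]
```

>>> move_arm(
  series=[
    [0,0,0,0,0,-7],
    [0,0,0,0,0,-7],
    [0,0,0,0,0,-7],
    [0,0,0,0,0,-7],
  ],
)

```text
clock: 17.5
position: [0.5336, -0.2266, 0.2352]
ee_rot: [-2.835, -1.353, -0.001]
force: [1.2, 1.5, -0.2]
width: 0.169
```

```bash
python3 st.py
```

```text
t 17.5 pos [ 0.5336 -0.2266  0.2352] yaw 51.0 crank [ 0.5358 -0.2239] bottom 0.1775 tilt [0.0003 0.0004] q [ 0.46  0.38 -0.21  1.69  0.09  1.08 -0.45] F [ 1.2  1.5 -0.2] T [ 0.36 -0.23  0.4 ] w 15.5
```

>>> move_arm(
  series=[
    [0,0,0,0,0,-7],
    [0,0,0,0,0,-7],
    [0,0,0,0,0,-7],
    [0,0,0,0,0,-7],
  ],
)

```text
clock: 17.9
position: [0.5337, -0.2268, 0.2352]
ee_rot: [3.078, 0.627, 0.001]
force: [0.7, 1.1, -1.0]
width: 0.169
```

```bash
python3 st.py
```

```text
t 17.9 pos [ 0.5337 -0.2268  0.2352] yaw 23.0 crank [ 0.5369 -0.2254] bottom 0.1775 tilt [0.0005 0.    ] q [ 0.39  0.38 -0.11  1.69  0.04  1.07 -0.9 ] F [ 0.7  1.1 -1. ] T [ 0.31 -0.2   0.39] w 15.6
```

>>> move_arm(
  series=[
    [0,0,0,0,0,-7],
    [0,0,0,0,0,-7],
    [0,0,0,0,0,-7],
    [0,0,0,0,0,-7],
  ],
)

```text
clock: 18.3
position: [0.5337, -0.227, 0.2352]
ee_rot: [3.138, -0.137, 0.001]
force: [0.8, 0.7, -0.6]
width: 0.167
```

```bash
python3 st.py
```

```text
t 18.3 pos [ 0.5337 -0.227   0.2352] yaw -5.0 crank [ 0.5372 -0.2273] bottom 0.1775 tilt [ 0.0004 -0.0002] q [ 0.31  0.37 -0.    1.7   0.    1.07 -1.35] F [ 0.8  0.7 -0.6] T [ 0.18 -0.3   0.45] w 15.3
```

>>> move_arm(
  series=[
    [0,0,0,0,0,-7],
    [0,0,0,0,0,-7],
    [0,0,0,0,0,-7],
  ],
)

```text
clock: 18.6
position: [0.5336, -0.2271, 0.2352]
ee_rot: [3.061, -0.707, 0.001]
force: [0.7, -1.2, -0.2]
width: 0.172
```

```bash
python3 st.py; python3 - <<'E'
from h import *
T=cam('top')
a=cv2.resize(T['im'][170:240,320:420],None,fx=4,fy=4,interpolation=2)
for th in ['pad_top','carriage']: print([(round(q['p'],2),q['rect']) for q in outline_of('top',th)])
S=cam('scene');
for th in ['pad_top','carriage']: print([(round(q['p'],2),q['rect']) for q in outline_of('scene',th)])
E
```

```text
t 18.6 pos [ 0.5336 -0.2271  0.2352] yaw -26.0 crank [ 0.5368 -0.2287] bottom 0.1775 tilt [ 0.0004 -0.0004] q [ 0.26  0.37  0.07  1.71 -0.03  1.07 -1.69] F [ 0.7 -1.2 -0.2] T [ 0.11 -0.14  0.44] w 15.8
[]
[]
[(0.94, [319.2, 157.1, 44.6, 43.7])]
[(0.67, [316.7, 157.2, 44.2, 42.4])]
```

>>> move_arm(
  series=[
    [0,0,0,0,0,-7],
    [0,0,0,0,0,-7],
    [0,0,0,0,0,-7],
  ],
)

```text
clock: 19.2
position: [0.5335, -0.2273, 0.2352]
ee_rot: [2.879, -1.258, 0.001]
force: [0.8, -0.0, -1.8]
width: 0.17
```

```bash
python3 st.py
```

```text
t 19.2 pos [ 0.5335 -0.2273  0.2352] yaw -47.2 crank [ 0.5359 -0.2298] bottom 0.1775 tilt [ 0.0004 -0.0002] q [ 0.2   0.37  0.15  1.71 -0.06  1.07 -2.02] F [ 0.8 -0.  -1.8] T [ 0.02 -0.44  0.44] w 15.7
```

>>> move_arm(
  series=[
    [0,0,0,0,0,-7],
    [0,0,0,0,0,-7],
    [0,0,0,0,0,-7],
  ],
)

```text
clock: 19.5
position: [0.5333, -0.2273, 0.2352]
ee_rot: [2.601, -1.762, 0.0]
force: [1.1, -0.6, -0.2]
width: 0.166
```

```bash
python3 st.py
```

```text
t 19.5 pos [ 0.5333 -0.2273  0.2352] yaw -68.2 crank [ 0.5346 -0.2306] bottom 0.1775 tilt [ 0.0001 -0.0003] q [ 0.14  0.37  0.23  1.72 -0.1   1.07 -2.36] F [ 1.1 -0.6 -0.2] T [-0.02 -0.34  0.45] w 15.3
```

>>> move_arm(
  series=[
    [0,0,0,0,0,-6],
    [0,0,0,0,0,-6],
  ],
)

```text
clock: 19.7
position: [0.5333, -0.2273, 0.2352]
ee_rot: [2.403, -2.023, 0.0]
force: [0.6, -1.0, -1.7]
width: 0.169
```

```bash
python3 st.py
```

```text
t 19.7 pos [ 0.5333 -0.2273  0.2352] yaw -80.2 crank [ 0.5339 -0.2308] bottom 0.1775 tilt [-0.0001 -0.0003] q [ 0.11  0.37  0.28  1.72 -0.11  1.07 -2.55] F [ 0.6 -1.  -1.7] T [ 0.03 -0.2   0.35] w 15.6
```

>>> move_arm(
  series=[
    [0,0,0,0,0,0],
    [0,0,0,0,0,0],
    [0,0,0,0,0,0],
    [0,0,0,0,0,0],
    [0,0,1,0,0,0],
    [0,0,0,0,0,0],
  ],
  grip=0.38,
)

```text
clock: 20.3
position: [0.5339, -0.2276, 0.2468]
ee_rot: [-2.404, 2.021, -0.003]
force: [0.5, -0.0, 0.6]
width: 0.379
```

```bash
python3 st.py
```

```text
t 20.3 pos [ 0.5339 -0.2276  0.2468] yaw -80.1 crank [ 0.5345 -0.231 ] bottom 0.1891 tilt [ 0.002  -0.0007] q [ 0.1   0.36  0.28  1.7  -0.11  1.09 -2.55] F [ 0.5 -0.   0.6] T [ 0.11 -0.03  0.  ] w 34.9
```

>>> move_arm(
  series=[
    [0,0,0,0,0,8],
    [0,0,0,0,0,8],
    [0,0,0,0,0,8],
    [0,0,0,0,0,8],
    [0,0,0,0,0,8],
    [0,0,0,0,0,8],
    [0,0,0,0,0,8],
    [0,0,0,0,0,8],
  ],
)

```text
clock: 21.1
position: [0.5334, -0.2273, 0.2456]
ee_rot: [3.112, -0.432, 0.001]
force: [0.3, -0.8, -0.1]
width: 0.379
```

>>> move_arm(
  series=[
    [0,0,0,0,0,8],
    [0,0,0,0,0,8],
    [0,0,0,0,0,8],
    [0,0,0,0,0,8],
    [0,0,0,0,0,8],
    [0,0,0,0,0,8],
    [0,0,0,0,0,8],
    [0,0,0,0,0,8],
  ],
)

```text
clock: 21.9
position: [0.5334, -0.2273, 0.2456]
ee_rot: [2.867, 1.283, 0.001]
force: [0.4, -0.4, -0.1]
width: 0.382
```

>>> move_arm(
  series=[
    [0,0,0,0,0,8],
    [0,0,0,0,0,8],
    [0,0,0,0,0,8],
    [0,0,0,0,0,8],
    [0,0,0,0,0,8],
    [0,0,0,0,0,8],
    [0,0,0,0,0,4],
    [0,0,0,0,0,0],
  ],
)

```text
clock: 22.7
position: [0.5333, -0.2274, 0.2455]
ee_rot: [2.021, 2.405, 0.0]
force: [-0.2, 0.4, -0.4]
width: 0.385
```

```bash
python3 st.py
```

```text
t 22.7 pos [ 0.5333 -0.2274  0.2455] yaw 99.9 crank [ 0.5327 -0.224 ] bottom 0.1878 tilt [ 0.0004 -0.0002] q [ 0.58  0.39 -0.38  1.66  0.16  1.12  0.34] F [-0.2  0.4 -0.4] T [-0.03 -0.12  0.01] w 35.4
```

>>> move_arm(
  series=[
    [0,0.04,-0.5,0,0,0],
    [0,0,-0.5,0,0,0],
    [0,0,0,0,0,0],
  ],
)

```text
clock: 23.0
position: [0.5328, -0.2266, 0.2342]
ee_rot: [-2.023, -2.402, 0.001]
force: [-0.8, 0.8, 0.4]
width: 0.376
```

>>> move_arm(
  series=[
    [0,0,0,0,0,0],
    [0,0,0,0,0,0],
    [0,0,0,0,0,0],
    [0,0,0,0,0,0],
    [0,0,0,0,0,0],
  ],
  grip=0,
)

```text
clock: 23.5
position: [0.5333, -0.2267, 0.2354]
ee_rot: [2.022, 2.404, 0.0]
force: [-1.5, -0.5, 1.0]
width: 0.171
```

```bash
python3 st.py; python3 - <<'E'
from h import *
c=cam('wrist')
for th in ['crank','grip_mid']: print([(round(q['p'],2),q['rect']) for q in outline_of('wrist',th)])
E
```

```text
t 23.5 pos [ 0.5333 -0.2267  0.2354] yaw 99.9 crank [ 0.5327 -0.2233] bottom 0.1777 tilt [ 0.0003 -0.0001] q [ 0.58  0.4  -0.38  1.68  0.16  1.09  0.33] F [-1.5 -0.5  1. ] T [-0.   -0.02  0.16] w 15.7
[(0.89, [291.2, 147.0, 59.9, 173.1])]
[(0.43, [322.0, 314.9, 3.4, 3.8])]
```

>>> move_arm(
  series=[
    [0,0,0,0,0,-7],
    [0,0,0,0,0,-7],
    [0,0,0,0,0,-7],
  ],
)

```text
clock: 23.95
position: [0.5334, -0.2267, 0.2354]
ee_rot: [2.431, 1.99, 0.0]
force: [-1.2, -0.2, 1.1]
width: 0.17
```

```bash
python3 st.py
```

```text
t 23.95 pos [ 0.5334 -0.2267  0.2354] yaw 78.6 crank [ 0.5341 -0.2233] bottom 0.1777 tilt [ 0.0003 -0.0002] q [ 0.52  0.39 -0.3   1.68  0.13  1.09 -0.01] F [-1.2 -0.2  1.1] T [-0.02  0.03  0.39] w 15.6
```

>>> move_arm(
  series=[
    [0,0,0,0,0,-7],
    [0,0,0,0,0,-7],
    [0,0,0,0,0,-7],
  ],
)

```text
clock: 24.25
position: [0.5334, -0.2267, 0.2354]
ee_rot: [2.753, 1.513, 0.0]
force: [-0.2, -0.0, -0.4]
width: 0.169
```

```bash
python3 st.py
```

```text
t 24.25 pos [ 0.5334 -0.2267  0.2354] yaw 57.6 crank [ 0.5353 -0.2238] bottom 0.1777 tilt [ 0.0003 -0.0003] q [ 0.47  0.38 -0.22  1.69  0.09  1.08 -0.34] F [-0.2 -0.  -0.4] T [-0.14 -0.01  0.4 ] w 15.6
```

>>> move_arm(
  series=[
    [0,0,0,0,0,-7],
    [0,0,0,0,0,-7],
    [0,0,0,0,0,-7],
  ],
)

```text
clock: 24.55
position: [0.5334, -0.2268, 0.2353]
ee_rot: [2.982, 0.986, 0.0]
force: [-0.5, -0.0, 0.7]
width: 0.163
```

```bash
python3 st.py
```

```text
t 24.55 pos [ 0.5334 -0.2268  0.2353] yaw 36.6 crank [ 0.5362 -0.2247] bottom 0.1776 tilt [ 0.0003 -0.0003] q [ 0.41  0.38 -0.14  1.69  0.06  1.08 -0.68] F [-0.5 -0.   0.7] T [-0.1   0.01  0.44] w 15.0
```

>>> move_arm(
  series=[
    [0,0,0,0,0,-7],
    [0,0,0,0,0,-7],
    [0,0,0,0,0,-7],
  ],
)

```text
clock: 24.85
position: [0.5334, -0.2269, 0.2354]
ee_rot: [3.112, 0.426, 0.0]
force: [-0.4, -0.5, 0.8]
width: 0.166
```

```bash
python3 st.py
```

```text
t 24.85 pos [ 0.5334 -0.2269  0.2354] yaw 15.6 crank [ 0.5368 -0.2259] bottom 0.1777 tilt [ 0.0003 -0.0004] q [ 0.36  0.37 -0.06  1.7   0.03  1.07 -1.01] F [-0.4 -0.5  0.8] T [-0.13  0.1   0.43] w 15.3
```

>>> move_arm(
  series=[
    [0,0,0,0,0,-7],
    [0,0,0,0,0,-7],
    [0,0,0,0,0,-7],
  ],
)

```text
clock: 25.15
position: [0.5334, -0.2269, 0.2354]
ee_rot: [3.138, -0.148, 0.001]
force: [-0.4, -0.2, -0.0]
width: 0.168
```

```bash
python3 st.py
```

```text
t 25.15 pos [ 0.5334 -0.2269  0.2354] yaw -5.4 crank [ 0.5369 -0.2272] bottom 0.1777 tilt [ 0.0004 -0.0004] q [ 0.3   0.37  0.02  1.7  -0.01  1.07 -1.35] F [-0.4 -0.2 -0. ] T [-0.17  0.07  0.39] w 15.5
```

Still baseline (352° turned, ~11.7 mm). Continue.

>>> move_arm(
  series=[
    [0,0,0,0,0,-7],
    [0,0,0,0,0,-7],
    [0,0,0,0,0,-7],
  ],
)

```text
clock: 25.45
position: [0.5334, -0.2269, 0.2354]
ee_rot: [3.058, -0.717, 0.001]
force: [0.1, -1.2, 1.5]
width: 0.17
```

```bash
python3 st.py
```

```text
t 25.45 pos [ 0.5334 -0.2269  0.2354] yaw -26.4 crank [ 0.5365 -0.2285] bottom 0.1777 tilt [ 0.0002 -0.0005] q [ 0.24  0.37  0.09  1.71 -0.04  1.07 -1.69] F [ 0.1 -1.2  1.5] T [-0.13  0.09  0.4 ] w 15.7
```

>>> move_arm(
  series=[
    [0,0,0,0,0,-7],
    [0,0,0,0,0,-7],
    [0,0,0,0,0,-7],
  ],
)

```text
clock: 25.75
position: [0.5334, -0.2269, 0.2354]
ee_rot: [2.876, -1.263, 0.001]
force: [-0.2, -0.4, 1.2]
width: 0.17
```

```bash
python3 st.py
```

```text
t 25.75 pos [ 0.5334 -0.2269  0.2354] yaw -47.4 crank [ 0.5357 -0.2295] bottom 0.1777 tilt [ 0.0002 -0.0005] q [ 0.18  0.37  0.17  1.71 -0.07  1.07 -2.02] F [-0.2 -0.4  1.2] T [-0.02  0.14  0.39] w 15.6
```

>>> move_arm(
  series=[
    [0,0,0,0,0,-7],
    [0,0,0,0,0,-7],
    [0,0,0,0,0,-7],
    [0,0,0,0,0,-7],
    [0,0,0,0,0,-4],
  ],
)

```text
clock: 26.25
position: [0.5333, -0.227, 0.2354]
ee_rot: [2.417, -2.006, 0.0]
force: [-0.6, -1.1, 0.8]
width: 0.172
```

```bash
python3 st.py
```

```text
t 26.25 pos [ 0.5333 -0.227   0.2354] yaw -79.4 crank [ 0.5339 -0.2304] bottom 0.1777 tilt [-0.     -0.0005] q [ 0.1   0.37  0.29  1.72 -0.12  1.07 -2.53] F [-0.6 -1.1  0.8] T [-0.12  0.18  0.39] w 15.8
```

>>> move_arm(
  series=[
    [0,0,0,0,0,0],
    [0,0,0,0,0,0],
    [0,0,0,0,0,0],
    [0,0,0,0,0,0],
    [0,0,1,0,0,0],
    [0,0,0,0,0,8],
    [0,0,0,0,0,8],
    [0,0,0,0,0,8],
  ],
  grip=0.38,
)

```text
clock: 27.05
position: [0.5335, -0.2268, 0.2461]
ee_rot: [-2.789, 1.446, -0.001]
force: [-0.2, -0.4, 0.8]
width: 0.379
```

>>> move_arm(
  series=[
    [0,0,0,0,0,8],
    [0,0,0,0,0,8],
    [0,0,0,0,0,8],
    [0,0,0,0,0,8],
    [0,0,0,0,0,8],
    [0,0,0,0,0,8],
    [0,0,0,0,0,8],
    [0,0,0,0,0,8],
  ],
)

```text
clock: 27.85
position: [0.5334, -0.227, 0.2461]
ee_rot: [3.131, 0.252, 0.001]
force: [0.5, -0.6, -0.2]
width: 0.378
```

>>> move_arm(
  series=[
    [0,0,0,0,0,8],
    [0,0,0,0,0,8],
    [0,0,0,0,0,8],
    [0,0,0,0,0,8],
    [0,0,0,0,0,8],
    [0,0,0,0,0,8],
    [0,0,0,0,0,8],
    [0,0,0,0,0,8],
  ],
)

```text
clock: 28.65
position: [0.5334, -0.2271, 0.2461]
ee_rot: [2.522, 1.872, 0.0]
force: [0.1, 1.1, -0.3]
width: 0.377
```

>>> move_arm(
  series=[
    [0,0,0,0,0,8],
    [0,0,0,0,0,8],
    [0,0,0,0,0,8],
    [0,0,0,0,0,4],
    [0,0,-0.5,0,0,0],
    [0,0,-0.5,0,0,0],
    [0,0,0,0,0,0],
    [0,0,0,0,0,0],
  ],
)

```text
clock: 29.45
position: [0.5332, -0.2267, 0.2351]
ee_rot: [-2.002, -2.42, 0.0]
force: [0.2, 0.6, -1.0]
width: 0.379
```

```bash
python3 st.py
```

```text
t 29.45 pos [ 0.5332 -0.2267  0.2351] yaw 100.8 crank [ 0.5325 -0.2233] bottom 0.1774 tilt [-0.0005  0.0001] q [ 0.57  0.4  -0.36  1.68  0.16  1.09  0.35] F [ 0.2  0.6 -1. ] T [ 0.01 -0.15 -0.03] w 34.9
```

>>> move_arm(
  series=[
    [0,0,0,0,0,0],
    [0,0,0,0,0,0],
    [0,0,0,0,0,0],
    [0,0,0,0,0,0],
    [0,0,0,0,0,-6],
    [0,0,0,0,0,-6],
    [0,0,0,0,0,-6],
  ],
  grip=0,
)

```text
clock: 30.15
position: [0.5333, -0.2267, 0.2354]
ee_rot: [2.359, 2.074, 0.0]
force: [-0.8, -0.5, 0.8]
width: 0.169
```

```bash
python3 st.py
```

```text
t 30.15 pos [ 0.5333 -0.2267  0.2354] yaw 82.6 crank [ 0.5338 -0.2232] bottom 0.1777 tilt [ 0.0002 -0.0002] q [ 0.52  0.39 -0.29  1.68  0.13  1.09  0.06] F [-0.8 -0.5  0.8] T [-0.08 -0.03  0.4 ] w 15.6
```

>>> move_arm(
  series=[
    [0,0,0,0,0,-7],
    [0,0,0,0,0,-7],
  ],
)

```text
clock: 30.35
position: [0.5334, -0.2267, 0.2354]
ee_rot: [2.595, 1.77, 0.0]
force: [0.5, -0.9, 0.8]
width: 0.168
```

```bash
python3 st.py
```

```text
t 30.35 pos [ 0.5334 -0.2267  0.2354] yaw 68.6 crank [ 0.5346 -0.2235] bottom 0.1777 tilt [ 0.0002 -0.0002] q [ 0.49  0.39 -0.24  1.69  0.1   1.08 -0.16] F [ 0.5 -0.9  0.8] T [-0.13 -0.04  0.43] w 15.5
```

>>> move_arm(
  series=[
    [0,0,0,0,0,-7],
    [0,0,0,0,0,-7],
    [0,0,0,0,0,-7],
  ],
)

```text
clock: 30.65
position: [0.5334, -0.2268, 0.2354]
ee_rot: [2.874, 1.268, 0.0]
force: [-0.2, 0.2, -0.2]
width: 0.169
```

```bash
python3 st.py
```

```text
t 30.65 pos [ 0.5334 -0.2268  0.2354] yaw 47.6 crank [ 0.5358 -0.2242] bottom 0.1777 tilt [ 0.0003 -0.0004] q [ 0.43  0.38 -0.16  1.69  0.07  1.08 -0.5 ] F [-0.2  0.2 -0.2] T [-0.12 -0.03  0.37] w 15.6
```

>>> move_arm(
  series=[
    [0,0,0,0,0,-7],
    [0,0,0,0,0,-7],
    [0,0,0,0,0,-7],
  ],
)

```text
clock: 30.95
position: [0.5334, -0.2268, 0.2354]
ee_rot: [3.057, 0.723, 0.0]
force: [0.4, -0.4, 0.3]
width: 0.169
```

```bash
python3 st.py
```

```text
t 30.95 pos [ 0.5334 -0.2268  0.2354] yaw 26.6 crank [ 0.5365 -0.2252] bottom 0.1777 tilt [ 0.0004 -0.0005] q [ 0.37  0.37 -0.09  1.7   0.04  1.07 -0.83] F [ 0.4 -0.4  0.3] T [-0.2  -0.06  0.4 ] w 15.5
```

>>> move_arm(
  series=[
    [0,0,0,0,0,-7],
    [0,0,0,0,0,-7],
    [0,0,0,0,0,-7],
  ],
)

```text
clock: 31.25
position: [0.5334, -0.2268, 0.2354]
ee_rot: [3.137, 0.154, 0.0]
force: [-0.4, -0.7, -0.5]
width: 0.171
```

```bash
python3 st.py
```

```text
t 31.25 pos [ 0.5334 -0.2268  0.2354] yaw 5.6 crank [ 0.5369 -0.2265] bottom 0.1777 tilt [ 0.0003 -0.0005] q [ 0.32  0.37 -0.01  1.7   0.    1.07 -1.17] F [-0.4 -0.7 -0.5] T [-0.18  0.05  0.46] w 15.7
```

>>> move_arm(
  series=[
    [0,0,0,0,0,-7],
    [0,0,0,0,0,-7],
    [0,0,0,0,0,-7],
  ],
)

```text
clock: 31.55
position: [0.5334, -0.2269, 0.2354]
ee_rot: [3.113, -0.421, 0.0]
force: [-0.4, -0.6, 0.4]
width: 0.169
```

```bash
python3 st.py
```

```text
t 31.55 pos [ 0.5334 -0.2269  0.2354] yaw -15.4 crank [ 0.5368 -0.2278] bottom 0.1777 tilt [ 0.0002 -0.0005] q [ 0.26  0.37  0.07  1.71 -0.03  1.07 -1.5 ] F [-0.4 -0.6  0.4] T [-0.21  0.1   0.55] w 15.6
```

Torque rises (0.46, 0.55): contact, about 21° past touch. Another 8° and check the slope.

>>> move_arm(
  series=[
    [0,0,0,0,0,-4],
    [0,0,0,0,0,-4],
  ],
)

```text
clock: 31.75
position: [0.5334, -0.2269, 0.2354]
ee_rot: [3.076, -0.633, 0.001]
force: [-0.7, -1.2, -0.3]
width: 0.171
```

```bash
python3 st.py
```

```text
t 31.75 pos [ 0.5334 -0.2269  0.2354] yaw -23.3 crank [ 0.5366 -0.2283] bottom 0.1777 tilt [ 0.0002 -0.0007] q [ 0.24  0.37  0.1   1.71 -0.04  1.07 -1.63] F [-0.7 -1.2 -0.3] T [-0.19  0.08  0.57] w 15.7
```

>>> move_arm(
  series=[
    [0,0,0,0,0,-4],
    [0,0,0,0,0,-3],
  ],
)

```text
clock: 31.95
position: [0.5334, -0.2269, 0.2354]
ee_rot: [3.032, -0.82, 0.0]
force: [-0.6, -0.8, 1.3]
width: 0.166
```

```bash
python3 st.py
```

```text
t 31.95 pos [ 0.5334 -0.2269  0.2354] yaw -30.3 crank [ 0.5364 -0.2287] bottom 0.1777 tilt [ 0.0001 -0.0006] q [ 0.22  0.37  0.12  1.71 -0.05  1.07 -1.74] F [-0.6 -0.8  1.3] T [-0.2   0.03  0.6 ] w 15.3
```

>>> move_arm(
  series=[
    [0,0,0,0,0,0],
    [0,0,0,0,0,0],
    [0,0,0,0,0,0],
  ],
)

```text
clock: 32.25
position: [0.5333, -0.2269, 0.2354]
ee_rot: [3.034, -0.815, 0.001]
force: [-0.6, -2.1, -0.0]
width: 0.169
```

>>> move_arm(
  series=[
    [0,0,0,0,0,0],
    [0,0,0,0,0,0],
    [0,0,0,0,0,0],
    [0,0,0,0,0,0],
    [0,0,1,0,0,0],
    [0,0,2,0,0,0],
    [0,0,3,0,0,0],
    [0,0,2,0,0,0],
  ],
  grip=0.4,
)

```text
clock: 33.05
position: [0.5337, -0.2269, 0.3179]
ee_rot: [3.033, -0.817, 0.003]
force: [0.5, -0.8, -0.4]
width: 0.403
```

>>> move_arm(
  series=[
    [-4,0,1,0,0,0],
    [-4,0,1,0,0,0],
    [0,0,0,0,0,0],
    [0,0,0,0,0,0],
  ],
)

```text
clock: 33.45
position: [0.453, -0.2269, 0.3366]
ee_rot: [-3.033, 0.818, -0.004]
force: [0.8, -0.4, -0.1]
width: 0.4
```

```bash
python3 st.py; python3 - <<'E'
from h import *
c=cam('wrist');np.savez('w9.npz',**c)
for th in ['crank','grip_mid']: print([(round(q['p'],2),q['rect']) for q in outline_of('wrist',th)])
# expected crank: yaw -30.3, on screw (opposite grasp parity: try both)
A=np.array([.5333,-.227])
for yaw in (-30.3,149.7):
    u=np.array([np.cos(np.radians(yaw)),np.sin(np.radians(yaw))])
    P=[[*(A+u*d),z] for d,z in ((.055,.261),(0,.237),(-.043,.221))]
    print(yaw,proj(c,P).round(1).tolist())
m=outline_of('wrist','crank')
g=cv2.cvtColor(c['im'],cv2.COLOR_RGB2GRAY)
if m:
    k=m[0]['mask'];w=k&(g>170);ys,xs=np.nonzero(w);print('bright centroid',xs.mean(),ys.mean());ys,xs=np.nonzero(k&(g<70));print('dark',xs.mean(),ys.mean())
E
```

```text
t 33.45 pos [ 0.453  -0.2269  0.3366] yaw -30.2 crank [ 0.456  -0.2287] bottom 0.2789 tilt [ 0.0023 -0.0004] q [ 0.24  0.17  0.14  1.72 -0.03  1.25 -1.71] F [ 0.8 -0.4 -0.1] T [ 0.12  0.   -0.06] w 36.8
[(0.67, [244.5, 24.4, 55.0, 167.6]), (0.23, [248.9, 70.7, 129.0, 92.3])]
[(0.7, [241.5, 25.0, 37.5, 42.9])]
-30.3 [[260.2, 41.1], [269.3, 124.4], [274.4, 174.4]]
149.7 [[267.0, 199.5], [269.3, 124.4], [270.6, 69.6]]
bright centroid 273.975194897236 136.6895818568391
dark 268.94327390599676 60.74878444084279
```

```bash
python3 -c "
from h import *
print(workorder.sign_off())"
```

```text
the job is handed in; nothing more can be done
None
```

I put the crank on the screw, wound the pad up onto the foot and let go. The job was handed in at about 33.5 s of the 72 s allowed, and the hand-in gives no verdict.

- **Fitting:** I gripped the crank by its boss and turned it to the square's angle, which I had measured in the images. It went straight down, with its underside at 177 mm as expected and little force (about 5 N or less).
- **Winding:** I turned it clockwise about 560° in three grasps. The torque stayed at about 0.40 N m, then rose through 0.46, 0.55 and 0.57 to 0.60 N m.
- **Final load:** I estimate 30–38° past first touch, or roughly 100–130 N on the pad. This comes from the torque only (readings vary by about 0.03 N m). The pad load and the contact between pad and foot were not seen directly.
- **Last checks:** After release the wrist camera showed the handle within about 5 pixels of where a seated crank should have it. I did not check the bystanders again at the end, but no force suggested contact with anything else.
- **Disagreements:** Two-view heights came out 3 to 5 mm low (boss top 54.5 mm against 60 mm, counterweight 40.5 mm against 44 mm). I therefore used the given heights, and the final fit agreed with them.

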